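Put the food tin away under the counter rack, past its spring catches

ROBOT

A 6-joint arm with a two-finger parallel gripper is mounted at the origin on the work surface. World frame = base frame: x ahead of the robot, y to its left, z up, the work surface at z = 0. Lengths are in m, angles in degrees, forces in N, time in s.
With the tool pointing down it reaches from about 0.25 to 0.725 m from the base axis. Payload 9.7 kg.
Tool frame: the origin (TCP) lies between the finger pads; the fingertips stand bot.tcp_to_tips ahead of it and the grasp point (between the pads) lies 2 mm behind it (bot.tcp_to_tips is the distance from the TCP to the fingertips, in m); z points along the fingers, y is the line along which they close (so a half turn about z gives the same grasp; the last joint's range is limited). The gripper opens to 85 mm and grips with 20 to 120 N. Pads are 22 mm wide; open, the fingers measure 114 mm over their backs; the gripper's body (76 mm by 85 mm) begins 54 mm behind the grasp point. The pads swing forward as they close: fully open they stand 13 mm farther back than shut.
Start: joints at [-69.672, 4.979, 10.078, 95.1, 0, 90], TCP at [0.191, -0.516, 0.248] pointing down, gripper open.
Joint ranges: [-179.16, 179.16], [-48.56, 103.87], [-65.8, 70.77], [-126.05, 130.52], [-82.76, 87.17], [-180, 180]. Speed limits (degrees/s): [127.2, 127.2, 147.25, 180, 180, 180].

INTERFACE

Orientations are given as [roll, pitch, yaw] about the fixed x, y, z axes, in that order (R = Rz(yaw) Ry(pitch) Rx(roll)).
In Python, from workcell import sensors, camera, camera_params, bot gives the robot as it stands.
- The arm moves only by the tool apply_moves, never from a script. Its argument "motion" is a list of rows, each an object with "jaw": the opening, from -1 (shut) to 1 (fully open); "xyz": the shift along the tool's x, y, z in mm, a list of three; "twist": the turn about the tool's z in rad. A call has 1 to 5 rows; each row is the pose to reach, as a shift and turn from the pose commanded when the call began, along the tool's axes at that moment; what a row does not reach only later rows make up. A row lasts 1/8 s, in which the tool goes at most 62.5 mm and 10.7 degrees, less where a joint would pass 70% of its speed; a pose out of reach is approached as far as the arm can. A call with a gripper value outside its range is refused whole. The fingers move at their own pace and stop on an object; "grip_force" is the grip in N (left out, the last holds). Time passes only in rows, so rows that repeat a pose let the fingers close. It gives the time, the measured TCP pose, the force, the opening and the grip force at its end, in the units of the state.
- sensors.get_obs(): the state, without advancing time (a new reading comes with each control period).
- camera(name): name is "side" or "top"; returns (picture, depth): 400x640x3 uint8, red, green, blue; 400x640 float32, m along the optical axis (not along the pixel's ray), 0 where there is no reading.
- camera_params(name): a dict with "mtx" (3x3 intrinsics, pixels), "k1" (the pictures are not rectified: a ray, as slopes to the right and down, at radius r is drawn at 1 + k1 r^2 times it, then the intrinsics apply), "rvec" (rotation vector, rad) and "tvec" (3), from world to camera coordinates, as OpenCV has them. Camera axes: x right, y down, z forward; pixel columns grow to the right and rows downward; lengths in m; the calibration is good to about 2 mm. A picture is of the moment at which its call begins. camera_params takes no time and is no camera call.
- bot.job_done(): hands the job in; it is judged then, once.
The state is a dict: "time": time; "q": joint angles; "qd": joint speeds; "joint_efforts": joint torques, N m; "ee_pos": TCP position; "tcp_rot": TCP orientation; "wrist_force": force on the tool from outside, world axes, zero at the start; "torque": the same for the moment, N m; "opening": finger opening in m; "grasp_force": force on a finger pad.
Only numpy, scipy, OpenCV 4.12 (cv2) and the standard library are available. Lean on these libraries where they do the work, as an engineer would, in place of code of your own. Each camera call takes 0.05 s, during which the arm holds its last target. There are 200 camera calls.

TASK

Put the steel food tin away in its bay under the counter rack: square it up in front of the mouth and slide it along the counter, between the two spring catches, until it is fully home against the stop at the back and both catches have sprung out again behind it. Your fingers do not fit under the rack, so use the wooden T-pusher to reach in, push firmly but do not ram the tin against the stop, and finally leave the pusher lying flat on the counter, well clear of the rack, and everything else where it stands.

Things in the scene. Friction and masses are not known exactly. Their poses are not given: they have to be found in the camera images.
- bay: Fixed low steel rack, 184 mm deep, 240 mm wide, with a storage bay under its slatted roof. Origin: centre of the mouth (front edge), on the counter. +x points level INTO the bay, +y left as seen looking in, +z up. No floor: the tin slides on the counter. Guide rails 22 mm high with inner faces at y = +-53 mm run from x=25 mm to the stop; from x=0 to 25 mm they flare out to about +-66 mm.
- bay_roof (a point): Middle of the roof's front edge, on its underside: 66 mm above the counter at the bay's x=0. The roof is 8 mm thick and covers the whole bay. Same axes as the bay.
- bay_stop (a point): Foot of the rigid full-width stop (50 mm high) at the back of the bay, middle of its face: at the bay's x=175 mm. Same axes as the bay. With the tin home against it, the tin's centre is at bay x=110 mm and its rear face at x=45 mm, that far under the roof.
- catch_l (a joint): Spring catch on the bay's +y side: round nose (upright disc, radius 30 mm, 29 to 43 mm above the counter, at bay x=27 mm) standing out to y=+44 mm from a grey housing. Value in m: 0 = fully out, about 0.006 with the tin beside it, at most 0.011. Spring 350 N/m, preload 3.5 N. It springs out again only behind a tin that is home within some mm, and then keeps it in.
- catch_r (a joint): The same spring catch on the -y side (rests at y=-44 mm). Value in m: 0 = fully out, grows as it is pressed outward. As the tin's front edges enter between the catches (tin centre at bay x from -55 to -35 mm) the two together resist the push with roughly 8 to 20 N, then rub on its sides with some newtons.
- tin: Closed flat-lidded steel food tin, 130 long (its x) x 100 wide (its y) x 50 mm high, rounded edges, 0.34 to 0.63 kg, too wide to grasp. Origin: centre of its underside. It starts on the counter in front of the mouth, up to 35 mm off the bay's middle line and turned by up to 0.3 rad; its +x points roughly into the bay. Sliding it on the counter takes a few newtons.
- pusher: Wooden T-shaped pusher lying flat on the counter, 200 mm long along its x and 24 mm thick. Origin: centre of its underside (x from -100 to +100 mm). Handle 22 mm wide (y) from x=-100 to +80 mm; cross head 70 mm wide (y) from x=+80 to +100 mm, flat front face at x=+100 mm. About 0.12 kg. Under the catches' noses it passes freely.
- oil: Bystander: amber oil bottle, diameter 60, 190 mm high, origin at centre of its underside.
- mug: Bystander: white mug, diameter 76, 85 mm high, handle on its +y side, origin at centre of its underside.
- jar: Bystander: small glass jar, diameter 48, 75 mm high, origin at centre of its underside.
- can: Bystander: food can, diameter 66, 100 mm high, origin at centre of its underside.
- bowl: Bystander: white bowl, diameter 100, 45 mm high, standing on the rack's roof, origin at centre of its underside.
Not all that is in view belongs to the job. What is shaped like the tin but green, purple or red is not meant.

How it is judged:
By the outcome, as a careful person would: the job done as asked, in the order asked, and still so for the second after the job is handed in, with the robot touching nothing.
It also fails if it takes over 72 s, if anything falls off the work surface, if the arm or the gripper's body presses on something with over 40 N, if the wrist force passes 120 N, or if a joint passes its speed limit or range.

## Working session

There is one attempt and no reset: what is moved stays moved. The work goes in short steps, Python scripts to look and compute and a tool call to move; the robot and the scene stay as the last step left them, time stands still between calls to the robot, and variables do not carry over. Pictures are saved under pics/ and viewed, at most 10 in all, crops included, and the job is handed in when it is done.

Besides the shell and the picture viewer there is one more tool, called after "Emit:" by a JSON object that holds its "api" and its "payload", one argument or row to a line. apply_moves: Moves the arm, as the interface text tells. Its arguments: {"type":"object","properties":{"motion":{"type":"array","items":{"type":"object","properties":{"jaw":{"type":"number"},"xyz":{"type":"array","items":{"type":"number"}},"twist":{"type":"number"}}}},"grip_force":{"type":"number"}},"required":["motion"]}

```bash
mkdir -p pics; cat > h.py <<'E'
import numpy as np, cv2
from workcell import sensors, camera, camera_params, bot
def cloud(name, depth):
    p=camera_params(name); K=np.array(p["mtx"],float); R,_=cv2.Rodrigues(np.array(p["rvec"],float)); t=np.array(p["tvec"],float).reshape(3)
    v,u=np.mgrid[0:400,0:640].astype(float)
    a=(u-K[0,2])/K[0,0]; b=(v-K[1,2])/K[1,1]; x,y=a.copy(),b.copy()
    for _ in range(8):
        s=1+p["k1"]*(x*x+y*y); x,y=a/s,b/s
    pc=np.dstack([x*depth,y*depth,depth])
    W=(pc-t)@R; W[depth<=0]=np.nan
    return W
def rays(name,uv):
    p=camera_params(name); K=np.array(p["mtx"],float); R,_=cv2.Rodrigues(np.array(p["rvec"],float)); t=np.array(p["tvec"],float).reshape(3)
    uv=np.asarray(uv,float).reshape(-1,2)
    a=(uv-K[[0,1],2])/[K[0,0],K[1,1]]; x=a.copy()
    for _ in range(8): x=a/(1+p["k1"]*(x**2).sum(1,keepdims=True))
    d=np.c_[x,np.ones(len(x))]@R
    return -R.T@t, d
def onplane(name,uv,z):
    c,d=rays(name,uv); return c+d*((z-c[2])/d[:,2])[:,None]
E
python3 - <<'E'
from h import *
for n in("top","side"):
    im,d=camera(n); cv2.imwrite(f"pics/{n}0.png",im[:,:,::-1]); np.savez(f"{n}0.npz",im=im,d=d)
    print(n,camera_params(n),rays(n,[[320,200]]))
print(sensors.get_obs(),bot.tcp_to_tips)
E
```

```text
top {'mtx': array([[362.12639161,   0.        , 319.76972406],
       [  0.        , 362.12639161, 194.13473368],
       [  0.        ,   0.        ,   1.        ]]), 'k1': -0.027019503996368557, 'rvec': array([ 2.18832547, -2.18675708,  0.07034383]), 'tvec': array([-0.02160429,  0.53366916,  1.18436918])} (array([ 0.45504198, -0.02268192,  1.21672602]), array([[ 4.92736805e-02,  5.68149910e-04, -9.98916675e-01]]))
side {'mtx': array([[370.83992815,   0.        , 321.5261657 ],
       [  0.        , 370.83992815, 202.11223139],
       [  0.        ,   0.        ,   1.        ]]), 'k1': -0.02894634387544797, 'rvec': array([ 0.21622214, -2.85893674,  1.18209508]), 'tvec': array([0.53675222, 0.13725971, 1.00879535])} (array([0.4555004 , 0.68700375, 0.80321633]), array([[ 0.09504637, -0.70307415, -0.7047711 ]]))
{'time': 0.1, 'q': array([-6.96723720e+01,  5.00971650e+00,  1.00387133e+01,  9.50992731e+01,
       -3.67085955e-03,  9.00005817e+01]), 'qd': array([-0.00620255, -0.05597297,  0.08999112, -0.14651592,  0.05723991,
       -0.10977376]), 'joint_efforts': array([-9.66845764e-04, -5.21560800e+01,  4.65655160e+01,  1.60967465e-02,
       -3.54206418e-05,  1.11446144e-05]), 'ee_pos': array([ 0.1909839 , -0.51558189,  0.24763447]), 'tcp_rot': array([-1.79929724e+02,  3.67157028e-03,  2.03270508e+01]), 'wrist_force': array([ 0.34081992, -0.01598361,  1.2193019 ]), 'torque': array([-0.01251094,  0.00746417, -0.01554707]), 'grasp_force': 0.0, 'opening': 0.08555199648402004} 0.017
```

View pics/top0.png

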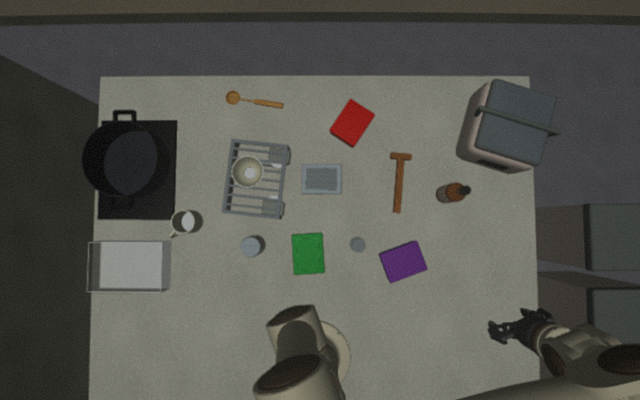

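View pics/side0.png

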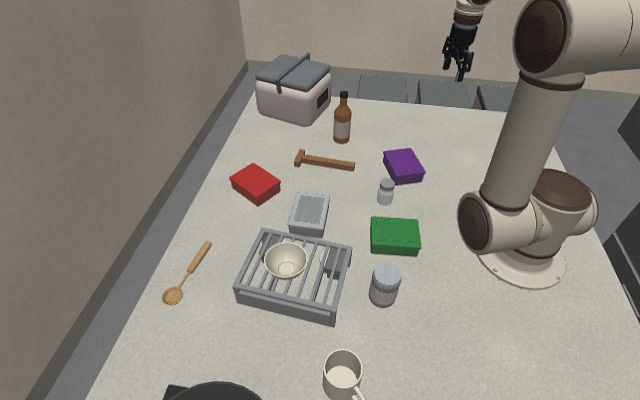

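```bash
cat >> h.py <<'E'
def rect(name,mask,z):
    n,l,s,c=cv2.connectedComponentsWithStats(mask.astype(np.uint8)); k=1+np.argmax(s[1:,4])
    cs,_=cv2.findContours((l==k).astype(np.uint8),cv2.RETR_EXTERNAL,cv2.CHAIN_APPROX_NONE)
    P=onplane(name,max(cs,key=len).reshape(-1,2),z)[:,:2]
    (cx,cy),(w,h),a=cv2.minAreaRect((P*1000).astype(np.float32)); return s[k,4],c[k],(cx,cy),(w,h),a,P
def box(u0,v0,u1,v1):
    m=np.zeros((400,640),bool); m[v0:v1,u0:u1]=1; return m
E
python3 - <<'E'
from h import *
f=np.load("top0.npz"); im,d=f["im"],f["d"]; W=cloud("top",d); z=W[...,2]
print("table z",np.nanmedian(z[225:240,330:340]),"tin z",np.nanmedian(z[175:185,315:328]))
print("push z", z[170:205:6,399])
hsv=cv2.cvtColor(im,cv2.COLOR_RGB2HSV)
for nm,m,zz in [("tin",box(297,158,348,200)&(z>.03),.05),
  ("push",box(380,145,420,220)&(hsv[...,1]>110),.024),
  ("rack",box(210,130,297,225)&(z>.055),.074)]:
    r=rect("top",m,zz); print(nm,[np.round(x,1) for x in r[:5]])
P=rect("top",box(380,145,420,220)&(hsv[...,1]>110),.024)
m=box(380,145,420,220)&(hsv[...,1]>110)
v,u=np.nonzero(m); Q=onplane("top",np.c_[u,v],.024)[:,:2]*1000
for a,b in [(0,30),(30,70),(70,110),(110,150),(150,175),(178,200)]:
    x=Q[:,0]-Q[:,0].min(); s=(x>=a)&(x<b); print(a,Q[s].mean(0),np.ptp(Q[s,1]))
for nm in("oil","mug","jar","can"):
    u0,v0={"oil":(445,192),"mug":(184,222),"jar":(358,244),"can":(251,246)}[nm]
    print(nm,W[v0,u0])
c=cv2.resize(im[130:225,215:425],None,fx=3.8,fy=3.8,interpolation=cv2.INTER_CUBIC); cv2.imwrite("pics/crop.png",c[:,:,::-1])
E
```

```text
table z -0.0009094981135167493 tin z 0.04982449538134519
push z [0.02601346 0.01960299 0.02281942 0.0268154  0.02665565 0.01988224]
tin [np.int32(1223), array([320.6, 179. ]), array([580.8, -23.6]), array([ 97.6, 126.6]), np.float64(0.0)]
push [np.int32(452), array([399.1, 177.6]), array([ 574.2, -291.5]), array([193. ,  66.8]), np.float64(0.0)]
rack [np.int32(2454), array([252.3, 176.7]), array([579.6, 186.7]), array([185.8, 240. ]), np.float64(83.7)]
0 [ 493.11365514 -275.11213437] 20.204611274668025
30 [ 529.67079586 -278.75803884] 20.351164182537275
70 [ 569.17322267 -282.16915355] 20.420004182667753
110 [ 608.71203406 -285.73625587] 23.81267194397492
150 [ 641.10612893 -290.94157544] 40.31107854976807
178 [ 663.39050661 -288.92025669] 66.83788254753364
oil [ 0.53488599 -0.40822351  0.10393981]
mug [0.44061385 0.43356682 0.00541439]
jar [ 0.37295194 -0.14186242  0.06865695]
can [0.36852028 0.18995689 0.09746202]
```

View pics/crop.png

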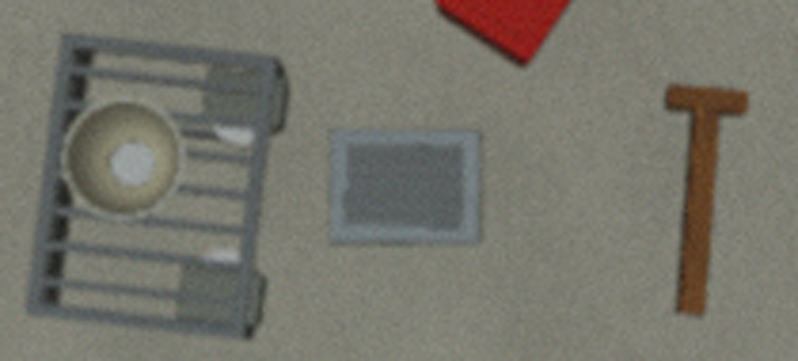

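Top view: the mouth edge is at about (283,148)–(276,215), and the grey tin is at (321,179). The look-alikes, ruled out by colour, are red (352,123), green (308,253) and purple (403,261). The pusher is at (399,182) with its head at (401,156); the wooden spoon at (255,100) is not it. The crop confirms both choices.

I get bay origin (0.570, 0.095) with yaw 83.7°, and the tin at about bay (-117, -24) mm, turned about +6°. First I'll square the tin with the open fingers from its far side.

Emit:
{"api": "apply_moves", "payload": {
  "motion": [
    {"xyz": [53, -25, 0], "jaw": 1},
    {"xyz": [106, -50, 0], "jaw": 1},
    {"xyz": [159, -75, 0], "jaw": 1},
    {"xyz": [212, -100, 0], "jaw": 1},
    {"xyz": [265, -125, 0], "jaw": 1}
  ]
}}

```text
validation failed for argument at $.mo...
```

Emit:
{"api": "apply_moves", "payload": {
  "motion": [
    {"xyz": [53, -25, 0], "jaw": 1},
    {"xyz": [106, -50, 0], "jaw": 1},
    {"xyz": [159, -75, 0], "jaw": 1},
    {"xyz": [212, -100, 0], "jaw": 1},
    {"xyz": [265, -125, 0], "jaw": 1}
  ]
}}

```text
validation failed for argument at $.mo...
```

Emit:
{"api": "apply_moves", "payload": {
  "motion": [
    {"xyz": [42, -19, 0], "twist": 0.15, "jaw": 1},
    {"xyz": [83, -38, 0], "twist": 0.31, "jaw": 1},
    {"xyz": [83, -38, 0], "twist": 0.464, "jaw": 1},
    {"xyz": [83, -38, 0], "twist": 0.464, "jaw": 1}
  ]
}}

```text
time: 0.6
ee_pos: [0.256, -0.451, 0.2481]
tcp_rot: [-180.0, 0.0, -6.1]
wrist_force: [0.3, -0.6, -0.3]
opening: 0.0856
grasp_force: 0.0
```

Emit:
{"api": "apply_moves", "payload": {
  "motion": [
    {"xyz": [36, -46, 0], "twist": 0, "jaw": 1},
    {"xyz": [72, -92, 0], "twist": 0, "jaw": 1},
    {"xyz": [108, -138, 0], "twist": 0, "jaw": 1},
    {"xyz": [144, -184, 0], "twist": 0, "jaw": 1},
    {"xyz": [180, -230, 0], "twist": 0, "jaw": 1}
  ]
}}

```text
time: 1.23
ee_pos: [0.4606, -0.2413, 0.2481]
tcp_rot: [180.0, 0.0, -6.1]
wrist_force: [-0.4, -0.9, -1.1]
opening: 0.0855
grasp_force: 0.0
```

Emit:
{"api": "apply_moves", "payload": {
  "motion": [
    {"xyz": [36, -46, 0], "twist": 0, "jaw": 1},
    {"xyz": [72, -92, 0], "twist": 0, "jaw": 1},
    {"xyz": [108, -138, 0], "twist": 0, "jaw": 1},
    {"xyz": [144, -184, 0], "twist": 0, "jaw": 1},
    {"xyz": [182, -230, 0], "twist": 0, "jaw": 1}
  ]
}}

```text
time: 1.85
ee_pos: [0.6656, -0.0482, 0.248]
tcp_rot: [-179.3, 0.0, -4.2]
wrist_force: [0.5, -1.2, 0.5]
opening: 0.085
grasp_force: 0.0
```

Emit:
{"api": "apply_moves", "payload": {
  "motion": [
    {"xyz": [0, 0, 50], "twist": 0, "jaw": 1},
    {"xyz": [0, 0, 100], "twist": 0, "jaw": 1},
    {"xyz": [0, 0, 150], "twist": 0, "jaw": 1},
    {"xyz": [0, 0, 150], "twist": 0, "jaw": 1}
  ]
}}

```text
time: 2.35
ee_pos: [0.6619, -0.0489, 0.0936]
tcp_rot: [-179.3, 0.5, -4.3]
wrist_force: [0.4, 0.0, 0.3]
opening: 0.0855
grasp_force: 0.0
```

Emit:
{"api": "apply_moves", "payload": {
  "motion": [
    {"xyz": [3, -16, 0], "twist": 0.035, "jaw": 1},
    {"xyz": [3, -16, 0], "twist": 0.035, "jaw": 1}
  ]
}}

```text
time: 2.6
ee_pos: [0.6689, -0.0494, 0.1016]
tcp_rot: [-178.6, -0.2, -4.7]
wrist_force: [0.3, 0.3, 1.4]
opening: 0.0854
grasp_force: 0.0
```

```bash
python3 - <<'E'
from h import *
o=sensors.get_obs(); print(o["q"],o["ee_pos"],o["tcp_rot"])
im,d=camera("top"); cv2.imwrite("pics/t1.png",im[120:240,200:420,::-1].repeat(3,0).repeat(3,1))
E
```

```text
[ -4.79209908  21.01050537  12.79600333  81.58656818   1.41988512
 179.94704069] [ 0.66889891 -0.04941202  0.10155806] [-178.58029931   -0.20024198   -4.7391557 ]
```

Emit:
{"api": "apply_moves", "payload": {
  "motion": [
    {"xyz": [0, 0, 0], "twist": -0.18, "jaw": 1},
    {"xyz": [0, 0, 0], "twist": -0.36, "jaw": 1},
    {"xyz": [0, 0, 0], "twist": -0.54, "jaw": 1},
    {"xyz": [0, 0, 0], "twist": -0.72, "jaw": 1},
    {"xyz": [0, 0, 0], "twist": -0.9, "jaw": 1}
  ]
}}

```text
time: 3.28
ee_pos: [0.668, -0.049, 0.1002]
tcp_rot: [-179.2, -1.2, 47.2]
wrist_force: [-0.1, -0.3, -0.5]
opening: 0.0852
grasp_force: 0.0
```

Emit:
{"api": "apply_moves", "payload": {
  "motion": [
    {"xyz": [0, 0, 0], "twist": -0.18, "jaw": 1},
    {"xyz": [0, 0, 0], "twist": -0.36, "jaw": 1},
    {"xyz": [0, 0, 0], "twist": -0.54, "jaw": 1},
    {"xyz": [0, 0, 0], "twist": -0.72, "jaw": 1},
    {"xyz": [0, 0, 0], "twist": -0.9, "jaw": 1}
  ]
}}

```text
time: 3.9
ee_pos: [0.668, -0.0489, 0.1002]
tcp_rot: [179.6, -1.3, 98.8]
wrist_force: [-0.1, 0.1, 0.4]
opening: 0.0852
grasp_force: 0.0
```

Emit:
{"api": "apply_moves", "payload": {
  "motion": [
    {"xyz": [0, 0, 0], "twist": -0.18, "jaw": 1},
    {"xyz": [0, 0, 0], "twist": -0.36, "jaw": 1},
    {"xyz": [0, 0, 0], "twist": -0.54, "jaw": 1},
    {"xyz": [0, 0, 0], "twist": -0.72, "jaw": 1},
    {"xyz": [0, 0, 0], "twist": -0.9, "jaw": 1}
  ]
}}

```text
time: 4.53
ee_pos: [0.668, -0.049, 0.1002]
tcp_rot: [178.7, -0.5, 150.3]
wrist_force: [0.2, 0.4, -0.2]
opening: 0.0853
grasp_force: 0.0
```

Emit:
{"api": "apply_moves", "payload": {
  "motion": [
    {"xyz": [0, 0, 0], "twist": -0.18, "jaw": 1},
    {"xyz": [0, 0, 0], "twist": -0.36, "jaw": 1},
    {"xyz": [0, 0, 0], "twist": -0.4, "jaw": 1}
  ]
}}

```text
time: 4.9
ee_pos: [0.668, -0.0489, 0.1002]
tcp_rot: [178.6, 0.0, 173.1]
wrist_force: [0.8, -0.1, -0.2]
opening: 0.0854
grasp_force: 0.0
```

Emit:
{"api": "apply_moves", "payload": {
  "motion": [
    {"xyz": [4, 16, 0], "twist": -0.01, "jaw": 1},
    {"xyz": [4, 16, 40], "twist": -0.01, "jaw": 1},
    {"xyz": [4, 15, 70], "twist": -0.01, "jaw": 1},
    {"xyz": [4, 15, 70], "twist": -0.01, "jaw": 1}
  ]
}}

```text
time: 5.4
ee_pos: [0.6639, -0.0308, 0.0271]
tcp_rot: [178.6, -0.3, 173.4]
wrist_force: [0.0, 0.1, 0.3]
opening: 0.0851
grasp_force: 0.0
```

Emit:
{"api": "apply_moves", "payload": {
  "motion": [
    {"xyz": [8, 0, 0], "twist": 0, "jaw": 1},
    {"xyz": [14, 0, 0], "twist": 0, "jaw": 1},
    {"xyz": [20, 0, 0], "twist": 0, "jaw": 1},
    {"xyz": [25, 0, 0], "twist": 0, "jaw": 1},
    {"xyz": [30, 0, 0], "twist": 0, "jaw": 1}
  ]
}}

```text
time: 6.02
ee_pos: [0.6356, -0.0285, 0.0295]
tcp_rot: [178.6, -0.0, 173.4]
wrist_force: [2.3, -1.6, 0.9]
opening: 0.0853
grasp_force: 1.3
```

Emit:
{"api": "apply_moves", "payload": {
  "motion": [
    {"xyz": [4, 0, 0], "twist": 0, "jaw": 1},
    {"xyz": [8, 0, 0], "twist": 0, "jaw": 1},
    {"xyz": [12, 0, 0], "twist": 0, "jaw": 1},
    {"xyz": [15, 0, 0], "twist": 0, "jaw": 1},
    {"xyz": [15, 0, 0], "twist": 0, "jaw": 1}
  ]
}}

```text
time: 6.65
ee_pos: [0.6201, -0.0265, 0.0287]
tcp_rot: [178.6, -0.1, 173.4]
wrist_force: [2.6, 0.7, 1.7]
opening: 0.0857
grasp_force: 0.8
```

```bash
python3 - <<'E'
from h import *
im,d=camera("side"); a=im[140:340,200:400]; cv2.imwrite("pics/s1.png",cv2.resize(a,None,fx=3,fy=3)[:,:,::-1])
E
```

```text
(no output)
```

View pics/s1.png

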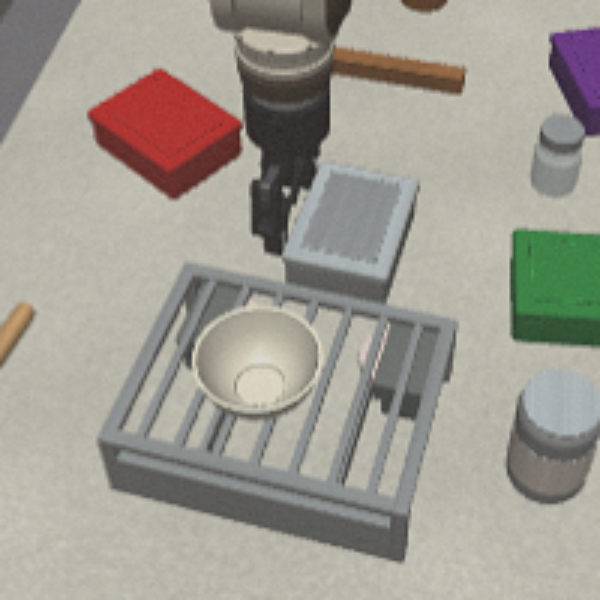

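The side view shows both fingers flat along the tin's far side at crop (275,210), with the tin now in front of the mouth. I'll back off and re-measure.

Emit:
{"api": "apply_moves", "payload": {
  "motion": [
    {"xyz": [-12, 0, 0], "twist": 0, "jaw": 1},
    {"xyz": [-25, 0, 0], "twist": 0, "jaw": 1},
    {"xyz": [-25, 0, -60], "twist": 0, "jaw": 1},
    {"xyz": [-25, 0, -90], "twist": 0, "jaw": 1}
  ]
}}

```text
time: 7.2
ee_pos: [0.6463, -0.0319, 0.1211]
tcp_rot: [178.6, -0.0, 173.4]
wrist_force: [0.2, -0.2, 0.1]
opening: 0.0853
grasp_force: 0.0
```

Emit:
{"api": "apply_moves", "payload": {
  "motion": [
    {"xyz": [0, -50, 0], "twist": 0, "jaw": 1},
    {"xyz": [25, -105, 0], "twist": 0, "jaw": 1},
    {"xyz": [60, -155, 0], "twist": 0, "jaw": 1},
    {"xyz": [100, -200, 0], "twist": 0, "jaw": 1},
    {"xyz": [130, -240, 0], "twist": 0, "jaw": 1}
  ]
}}

```text
time: 7.82
ee_pos: [0.4872, -0.2566, 0.1128]
tcp_rot: [178.6, -0.2, 173.4]
wrist_force: [0.3, -0.5, 0.4]
opening: 0.0854
grasp_force: 0.0
```

```bash
cat >> h.py <<'E'
def bay(p,O=np.array([569.5,95.3]),yaw=83.7):
    a=np.radians(yaw); R=np.array([[np.cos(a),np.sin(a)],[-np.sin(a),np.cos(a)]]); return (np.asarray(p)-O)@R.T
def tin(b,name="top",sat=60):
    im,d=camera(name); z=cloud(name,d)[...,2]; hsv=cv2.cvtColor(im,cv2.COLOR_RGB2HSV)
    m=box(*b)&(z>.03)&(z<.062)&(hsv[...,1]<sat)
    m=cv2.morphologyEx(m.astype(np.uint8),cv2.MORPH_OPEN,np.ones((3,3)))
    r=rect(name,m,.05); B=bay(r[5]*1000)
    print("tin px",r[1],r[0],"rect",r[2:5],"bay",bay(r[2]))
    # edge line fits in bay frame
    x0,y0=B.min(0); x1,y1=B.max(0); c=B.mean(0); hx,hy=65,50; c=np.median([[(x0+x1)/2,(y0+y1)/2]],0)
    for s in(-1,1):
        e=B[(abs(B[:,1]-(c[1]+s*hy))<8)&(abs(B[:,0]-c[0])<48)]; k=np.polyfit(e[:,0],e[:,1],1); print("side y",s,np.polyval(k,c[0]),"deg",np.degrees(np.arctan(k[0])))
    for s in(-1,1):
        e=B[(abs(B[:,0]-(c[0]+s*hx))<8)&(abs(B[:,1]-c[1])<38)]; k=np.polyfit(e[:,1],e[:,0],1); print("end x",s,np.polyval(k,c[1]),"deg",-np.degrees(np.arctan(k[0])))
    return im
E
python3 - <<'E'
from h import *
im=tin((290,150,350,220))
cv2.imwrite("pics/t2.png",cv2.resize(im[120:240,200:440],None,fx=3,fy=3,interpolation=cv2.INTER_CUBIC)[:,:,::-1])
# rack axis check: front edge / sides by fit on first picture
f=np.load("top0.npz"); z=cloud("top",f["d"])[...,2]; r=rect("top",box(210,130,297,225)&(z>.055),.074); B=bay(r[5]*1000)
for s in(-1,1):
    e=B[(abs(B[:,1]-s*120)<8)&(abs(B[:,0]-100)<75)]; print(s,np.polyfit(e[:,0]-92,e[:,1],1),len(e))
e=B[(abs(B[:,0])<8)&(abs(B[:,1])<100)]; print(np.polyfit(e[:,1],e[:,0],1))
e=B[(abs(B[:,0]-184)<8)&(abs(B[:,1])<100)]; print(np.polyfit(e[:,1],e[:,0],1))
o=sensors.get_obs(); print(o["ee_pos"],o["tcp_rot"])
E
```

```text
tin px [318.84672131 186.29590164] 1220 rect ((557.0855102539062, -18.013626098632812), (129.15330505371094, 99.63304138183594), 83.57637786865234) bay [-1.13991616e+02 -9.48746076e-02]
side y -1 -48.4333653228399 deg -0.22384712993639905
side y 1 47.70364610252798 deg -1.7282336923876642
end x -1 -176.96931379759323 deg 0.13228740550647003
end x 1 -50.86032233824009 deg -0.4708240686110426
-1 [-4.41339227e-03 -1.18447543e+02] 46
1 [1.72609932e-04 1.18470624e+02] 47
[-1.05745761e-03  1.22110037e+00]
[1.87051642e-03 1.83191474e+02]
[ 0.48419962 -0.25970229  0.11282633] [178.66070935  -0.25519545 173.27387963]
```

View pics/t2.png

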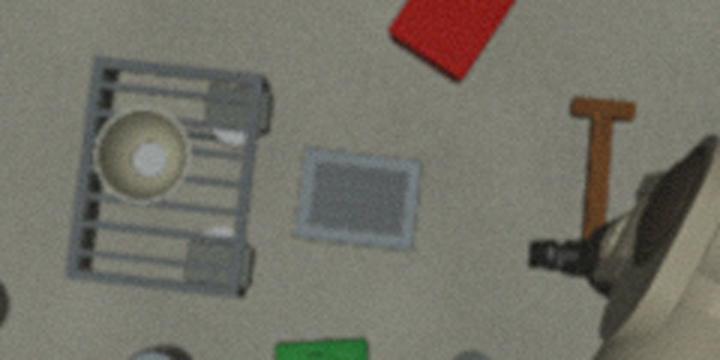

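The top view shows the tin squared at crop (358,198), which is bay (-114, 0) mm and turned under 0.5°. The pusher has not moved. Grasping it next.

Emit:
{"api": "apply_moves", "payload": {
  "motion": [
    {"xyz": [-32, -15, 0], "twist": -0.026, "jaw": 1},
    {"xyz": [-32, -16, 50], "twist": -0.026, "jaw": 1},
    {"xyz": [-32, -16, 85], "twist": -0.026, "jaw": 1},
    {"xyz": [-32, -16, 93], "twist": -0.026, "jaw": 1},
    {"xyz": [-32, -16, 93], "twist": -0.026, "jaw": 1}
  ]
}}

```text
time: 8.5
ee_pos: [0.5191, -0.2726, 0.0201]
tcp_rot: [178.6, -0.1, 174.9]
wrist_force: [0.6, -0.5, 0.3]
opening: 0.0853
grasp_force: 0.0
```

Emit:
{"api": "apply_moves", "payload": {
  "motion": [
    {"xyz": [0, 0, 0], "twist": 0, "jaw": -1},
    {"xyz": [0, 0, 0], "twist": 0, "jaw": -1},
    {"xyz": [0, 0, 0], "twist": 0, "jaw": -1},
    {"xyz": [0, 0, 0], "twist": 0, "jaw": -1},
    {"xyz": [0, 0, 0], "twist": 0, "jaw": -1}
  ],
  "grip_force": 80
}}

```text
time: 9.12
ee_pos: [0.5193, -0.2728, 0.0209]
tcp_rot: [178.6, 0.0, 174.9]
wrist_force: [-1.0, -0.2, 6.3]
opening: 0.0203
grasp_force: 79.6
```

Emit:
{"api": "apply_moves", "payload": {
  "motion": [
    {"xyz": [0, 0, 0], "twist": 0, "jaw": -1},
    {"xyz": [0, 0, 0], "twist": 0, "jaw": -1},
    {"xyz": [0, 0, 0], "twist": 0, "jaw": -1}
  ]
}}

```text
time: 9.5
ee_pos: [0.5194, -0.2728, 0.0209]
tcp_rot: [178.6, 0.0, 174.9]
wrist_force: [-1.9, 0.6, 5.1]
opening: 0.0203
grasp_force: 79.6
```

Emit:
{"api": "apply_moves", "payload": {
  "motion": [
    {"xyz": [0, 0, -30], "twist": 0, "jaw": -1},
    {"xyz": [-10, 12, -50], "twist": 0, "jaw": -1},
    {"xyz": [-10, 12, -50], "twist": -0.17, "jaw": -1},
    {"xyz": [-10, 12, -50], "twist": -0.34, "jaw": -1},
    {"xyz": [-10, 12, -50], "twist": -0.51, "jaw": -1}
  ]
}}

```text
time: 10.12
ee_pos: [0.5297, -0.2625, 0.0699]
tcp_rot: [178.7, 0.6, -155.5]
wrist_force: [-0.1, 0.3, -2.3]
opening: 0.0204
grasp_force: 78.7
```

Emit:
{"api": "apply_moves", "payload": {
  "motion": [
    {"xyz": [0, 0, 0], "twist": -0.17, "jaw": -1},
    {"xyz": [0, 0, 0], "twist": -0.34, "jaw": -1},
    {"xyz": [0, 0, 0], "twist": -0.51, "jaw": -1},
    {"xyz": [0, 0, 0], "twist": -0.68, "jaw": -1},
    {"xyz": [0, 0, 0], "twist": -0.85, "jaw": -1}
  ]
}}

```text
time: 10.75
ee_pos: [0.5296, -0.2626, 0.0699]
tcp_rot: [179.6, 1.4, -106.8]
wrist_force: [0.3, 0.0, -1.6]
opening: 0.0202
grasp_force: 78.7
```

Emit:
{"api": "apply_moves", "payload": {
  "motion": [
    {"xyz": [0, 0, 0], "twist": -0.15, "jaw": -1},
    {"xyz": [0, 0, 0], "twist": -0.19, "jaw": -1},
    {"xyz": [0, 0, 0], "twist": -0.19, "jaw": -1}
  ]
}}

```text
time: 11.12
ee_pos: [0.5297, -0.2626, 0.0699]
tcp_rot: [179.9, 1.4, -96.3]
wrist_force: [0.6, 0.7, -0.5]
opening: 0.0206
grasp_force: 78.6
```

```bash
python3 - <<'E'
from h import *
o=sensors.get_obs(); print(o["ee_pos"],o["tcp_rot"], bay(o["ee_pos"][:2]*1000))
im,d=camera("side"); a=im[110:310,180:440]; cv2.imwrite("pics/s2.png",cv2.resize(a,None,fx=3,fy=3,interpolation=cv2.INTER_CUBIC)[:,:,::-1])
W=cloud("side",d); hsv=cv2.cvtColor(im,cv2.COLOR_RGB2HSV)
m=box(220,110,420,260)&(hsv[...,1]>110)&(hsv[...,0]<20)&(W[...,2]>.03)&(W[...,2]<.13)&(W[...,1]<-.08)
P=W[m]*1000; B=bay(P[:,:2]); print(len(P))
for a in range(-400,-190,20):
    s=(B[:,0]>=a)&(B[:,0]<a+20)
    if s.sum()>3: print(a,s.sum(),np.round([np.percentile(P[s,2],90),B[s,1].min(),B[s,1].max()],1))
print(B[:,0].max())
E
```

```text
[ 0.52970297 -0.26258774  0.06992704] [179.89831429   1.40543382 -96.28143692] [-3.60093541e+02  2.84126768e-01]
1269
-400 16 [73.7 -7.6  6.5]
-380 20 [75.3 -8.3  7.6]
-360 23 [74.8 -8.3 11. ]
-340 26 [74.8 -9.8 11.7]
-320 28 [76.3 -8.4 11.1]
-300 30 [ 76.8 -10.5  10.3]
-280 36 [  76.8 -257.4   10.3]
-260 83 [  76.2 -268.8    9.3]
-240 163 [  76.6 -276.6   20.6]
-220 312 [  77.  -287.2   32.6]
-200 233 [  51.9 -300.4 -146.7]
-150.1398676066827
```

View pics/s2.png

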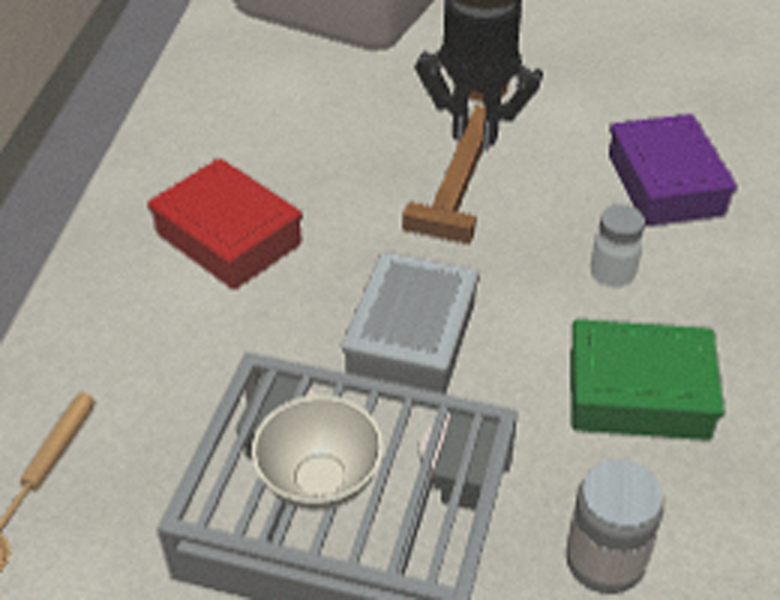

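The side view shows the pusher level at crop (455,180), head toward the tin (crop 440,222), aligned with the bay. Lowering it and starting the push.

Emit:
{"api": "apply_moves", "payload": {
  "motion": [
    {"xyz": [0, 0, 30], "twist": 0, "jaw": -1},
    {"xyz": [0, 0, 44], "twist": 0, "jaw": -1},
    {"xyz": [0, 0, 47], "twist": 0, "jaw": -1},
    {"xyz": [0, 0, 47.5], "twist": 0, "jaw": -1}
  ]
}}

```text
time: 11.68
ee_pos: [0.5301, -0.2616, 0.0231]
tcp_rot: [179.9, 1.4, -96.3]
wrist_force: [-0.4, 0.0, -0.5]
opening: 0.0204
grasp_force: 78.5
```

Emit:
{"api": "apply_moves", "payload": {
  "motion": [
    {"xyz": [-6, 0, 0], "twist": 0, "jaw": -1},
    {"xyz": [-12, 0, 0.3], "twist": 0, "jaw": -1},
    {"xyz": [-18, 0, 0.4], "twist": 0, "jaw": -1},
    {"xyz": [-24, 0, 0.6], "twist": 0, "jaw": -1},
    {"xyz": [-30, 0, 0.7], "twist": 0, "jaw": -1}
  ]
}}

```text
time: 12.3
ee_pos: [0.5332, -0.2315, 0.0228]
tcp_rot: [179.9, 1.4, -96.3]
wrist_force: [-0.0, -3.6, -2.2]
opening: 0.0204
grasp_force: 78.5
```

Emit:
{"api": "apply_moves", "payload": {
  "motion": [
    {"xyz": [-6, 0, 0], "twist": 0, "jaw": -1},
    {"xyz": [-12, 0, 0.3], "twist": 0, "jaw": -1},
    {"xyz": [-18, 0, 0.4], "twist": 0, "jaw": -1},
    {"xyz": [-24, 0, 0.6], "twist": 0, "jaw": -1},
    {"xyz": [-30, 0, 0.7], "twist": 0, "jaw": -1}
  ]
}}

```text
time: 12.92
ee_pos: [0.5365, -0.2015, 0.0227]
tcp_rot: [179.9, 1.4, -96.3]
wrist_force: [-0.6, -1.3, -1.1]
opening: 0.0205
grasp_force: 78.6
```

```bash
python3 - <<'E'
from h import *
o=sensors.get_obs(); print(o["ee_pos"],o["tcp_rot"], bay(o["ee_pos"][:2]*1000),o["wrist_force"])
im=tin((280,150,340,220))
E
```

```text
[ 0.53647226 -0.2014561   0.02269995] [179.91871439   1.39835578 -96.261577  ] [-2.98588251e+02  2.63962980e-01] [-0.55212909 -1.28784639 -1.09883185]
tin px [307.73606557 184.76967213] 1220 rect ((562.0313110351562, 17.75438690185547), (129.01290893554688, 99.58153533935547), 82.39366149902344) bay [-77.89688312  -1.08582921]
side y -1 -49.369683019080774 deg -1.656747745224695
side y 1 47.13245765633735 deg -0.9414718359106454
end x -1 -140.8429733189385 deg -0.48900671473755386
end x 1 -14.85264772362114 deg -1.5206411076163153
```

Emit:
{"api": "apply_moves", "payload": {
  "motion": [
    {"xyz": [-5, 0, 0], "twist": 0, "jaw": -1},
    {"xyz": [-10, 0, 0.2], "twist": 0, "jaw": -1},
    {"xyz": [-15, 0, 0.3], "twist": 0, "jaw": -1},
    {"xyz": [-20, 0, 0.4], "twist": 0, "jaw": -1},
    {"xyz": [-25, 0, 0.6], "twist": 0, "jaw": -1}
  ]
}}

```text
time: 13.6
ee_pos: [0.5388, -0.1784, 0.0229]
tcp_rot: [179.9, 1.2, -96.3]
wrist_force: [-5.0, -14.6, 1.0]
opening: 0.0203
grasp_force: 78.1
```

Emit:
{"api": "apply_moves", "payload": {
  "motion": [
    {"xyz": [-5, 0, 0], "twist": 0, "jaw": -1},
    {"xyz": [-10, 0, 0.2], "twist": 0, "jaw": -1},
    {"xyz": [-15, 0, 0.3], "twist": 0, "jaw": -1},
    {"xyz": [-20, 0, 0.4], "twist": 0, "jaw": -1},
    {"xyz": [-25, 0, 0.6], "twist": 0, "jaw": -1}
  ]
}}

```text
time: 14.22
ee_pos: [0.5416, -0.1529, 0.0228]
tcp_rot: [179.9, 1.3, -96.3]
wrist_force: [-3.0, -9.6, -0.6]
opening: 0.0202
grasp_force: 78.1
```

```bash
python3 - <<'E'
from h import *
o=sensors.get_obs(); print(o["ee_pos"],o["tcp_rot"], bay(o["ee_pos"][:2]*1000),o["wrist_force"],o["torque"])
im,d=camera("top"); cv2.imwrite("pics/t3.png",cv2.resize(im[120:240,200:440],None,fx=3,fy=3,interpolation=cv2.INTER_CUBIC)[:,:,::-1])
E
```

```text
[ 0.54163887 -0.15293174  0.0228295 ] [179.90578591   1.26458162 -96.29120076] [-249.78998377    0.45333921] [-2.96973511 -9.56221423 -0.59378399] [-1.77953314  0.45318143  0.26087388]
```

View pics/t3.png

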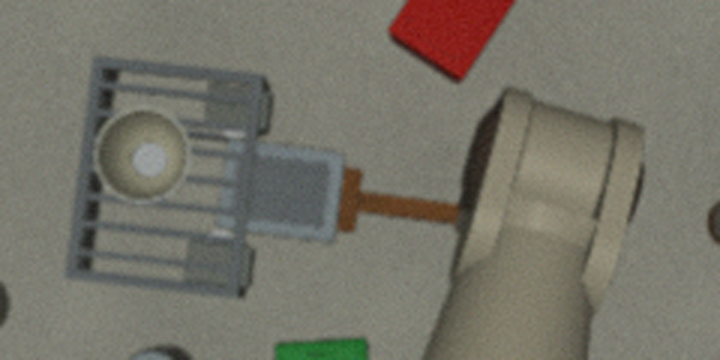

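The top view shows the tin entering straight between the catches at crop (285,190), with the pusher head centred behind it. Pushing on.

Emit:
{"api": "apply_moves", "payload": {
  "motion": [
    {"xyz": [-6, 0, 0], "twist": 0, "jaw": -1},
    {"xyz": [-12, 0, 0.3], "twist": 0, "jaw": -1},
    {"xyz": [-18, 0, 0.4], "twist": 0, "jaw": -1},
    {"xyz": [-24, 0, 0.6], "twist": 0, "jaw": -1},
    {"xyz": [-30, 0, 0.7], "twist": 0, "jaw": -1}
  ]
}}

```text
time: 14.9
ee_pos: [0.5449, -0.1231, 0.0228]
tcp_rot: [179.9, 1.3, -96.3]
wrist_force: [-1.4, -9.2, 0.7]
opening: 0.0207
grasp_force: 78.3
```

Emit:
{"api": "apply_moves", "payload": {
  "motion": [
    {"xyz": [-6, 0, 0], "twist": 0, "jaw": -1},
    {"xyz": [-12, 0, 0.3], "twist": 0, "jaw": -1},
    {"xyz": [-18, 0, 0.4], "twist": 0, "jaw": -1},
    {"xyz": [-24, 0, 0.6], "twist": 0, "jaw": -1},
    {"xyz": [-30, 0, 0.7], "twist": 0, "jaw": -1}
  ]
}}

```text
time: 15.52
ee_pos: [0.5482, -0.0933, 0.0229]
tcp_rot: [179.9, 1.3, -96.3]
wrist_force: [-1.4, -10.2, 0.0]
opening: 0.0201
grasp_force: 78.4
```

Emit:
{"api": "apply_moves", "payload": {
  "motion": [
    {"xyz": [-6, 0, 0], "twist": 0, "jaw": -1},
    {"xyz": [-12, 0, 0.3], "twist": 0, "jaw": -1},
    {"xyz": [-18, 0, 0.4], "twist": 0, "jaw": -1},
    {"xyz": [-24, 0, 0.6], "twist": 0, "jaw": -1},
    {"xyz": [-30, 0, 0.7], "twist": 0, "jaw": -1}
  ]
}}

```text
time: 16.15
ee_pos: [0.5514, -0.0635, 0.0228]
tcp_rot: [179.9, 1.3, -96.3]
wrist_force: [-2.5, -8.6, -0.4]
opening: 0.0208
grasp_force: 78.5
```

```bash
python3 - <<'E'
from h import *
o=sensors.get_obs(); print(o["ee_pos"],o["tcp_rot"], bay(o["ee_pos"][:2]*1000),o["wrist_force"],o["torque"])
im,d=camera("top"); cv2.imwrite("pics/t4.png",cv2.resize(im[120:240,200:440],None,fx=3,fy=3,interpolation=cv2.INTER_CUBIC)[:,:,::-1])
E
```

```text
[ 0.55141963 -0.0634505   0.02284787] [179.90419439   1.26058735 -96.31182495] [-159.77583895    0.5507998 ] [-2.47529579 -8.60596915 -0.38426763] [-1.86473302  0.30607077 -0.00533611]
```

View pics/t4.png

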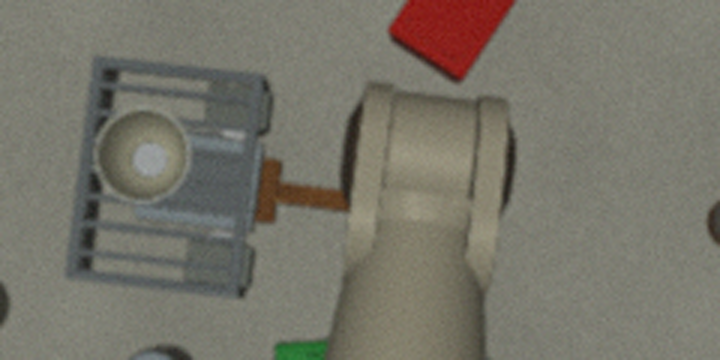

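The top view shows the tin well in, its rear edge near the mouth at crop x≈258, and straight. About 49 mm remains, so I'll slow down.

Emit:
{"api": "apply_moves", "payload": {
  "motion": [
    {"xyz": [-4, 0, 0], "twist": 0, "jaw": -1},
    {"xyz": [-8, 0, 0.2], "twist": 0, "jaw": -1},
    {"xyz": [-12, 0, 0.3], "twist": 0, "jaw": -1},
    {"xyz": [-16, 0, 0.4], "twist": 0, "jaw": -1},
    {"xyz": [-20, 0, 0.5], "twist": 0, "jaw": -1}
  ]
}}

```text
time: 16.82
ee_pos: [0.5536, -0.0436, 0.0228]
tcp_rot: [179.9, 1.3, -96.3]
wrist_force: [-2.6, -9.7, 0.1]
opening: 0.0205
grasp_force: 78.6
```

Emit:
{"api": "apply_moves", "payload": {
  "motion": [
    {"xyz": [-4, 0, 0], "twist": 0, "jaw": -1},
    {"xyz": [-8, 0, 0.2], "twist": 0, "jaw": -1},
    {"xyz": [-12, 0, 0.3], "twist": 0, "jaw": -1},
    {"xyz": [-15, 0, 0.4], "twist": 0, "jaw": -1},
    {"xyz": [-18, 0, 0.5], "twist": 0, "jaw": -1}
  ]
}}

```text
time: 17.45
ee_pos: [0.5556, -0.0253, 0.0227]
tcp_rot: [179.9, 1.3, -96.3]
wrist_force: [-1.4, -5.5, 0.1]
opening: 0.0206
grasp_force: 78.7
```

Emit:
{"api": "apply_moves", "payload": {
  "motion": [
    {"xyz": [-1.5, 0, 0], "twist": 0, "jaw": -1},
    {"xyz": [-3, 0, 0.1], "twist": 0, "jaw": -1},
    {"xyz": [-4, 0, 0.1], "twist": 0, "jaw": -1},
    {"xyz": [-5, 0, 0.1], "twist": 0, "jaw": -1}
  ]
}}

```text
time: 17.95
ee_pos: [0.5563, -0.0197, 0.0227]
tcp_rot: [179.9, 1.4, -96.3]
wrist_force: [-1.4, -3.6, -0.7]
opening: 0.0202
grasp_force: 78.5
```

Emit:
{"api": "apply_moves", "payload": {
  "motion": [
    {"xyz": [-1, 0, 0], "twist": 0, "jaw": -1},
    {"xyz": [-2, 0, 0], "twist": 0, "jaw": -1},
    {"xyz": [-3, 0, 0.1], "twist": 0, "jaw": -1}
  ]
}}

```text
time: 18.32
ee_pos: [0.5567, -0.0167, 0.0227]
tcp_rot: [179.9, 1.4, -96.3]
wrist_force: [-1.0, -1.7, -0.2]
opening: 0.0207
grasp_force: 78.5
```

Emit:
{"api": "apply_moves", "payload": {
  "motion": [
    {"xyz": [-1, 0, 0], "twist": 0, "jaw": -1},
    {"xyz": [-2, 0, 0], "twist": 0, "jaw": -1}
  ]
}}

```text
time: 18.58
ee_pos: [0.5567, -0.0153, 0.0227]
tcp_rot: [179.9, 1.3, -96.3]
wrist_force: [-2.8, -7.7, -0.2]
opening: 0.0202
grasp_force: 78.6
```

Force is rising, so the tin may be at the stop. I'll press a little more to confirm.

Emit:
{"api": "apply_moves", "payload": {
  "motion": [
    {"xyz": [-1, 0, 0], "twist": 0, "jaw": -1},
    {"xyz": [-1, 0, 0], "twist": 0, "jaw": -1}
  ]
}}

```text
time: 18.82
ee_pos: [0.5568, -0.0152, 0.0228]
tcp_rot: [179.9, 1.2, -96.3]
wrist_force: [-2.5, -9.2, -0.3]
opening: 0.0202
grasp_force: 78.6
```

Emit:
{"api": "apply_moves", "payload": {
  "motion": [
    {"xyz": [-1, 0, 0], "twist": 0, "jaw": -1},
    {"xyz": [-1, 0, 0], "twist": 0, "jaw": -1}
  ]
}}

```text
time: 19.08
ee_pos: [0.5569, -0.0151, 0.0229]
tcp_rot: [179.9, 1.1, -96.4]
wrist_force: [-2.7, -14.8, 1.1]
opening: 0.0202
grasp_force: 78.6
```

```bash
python3 - <<'E'
from h import *
o=sensors.get_obs(); print(bay(o["ee_pos"][:2]*1000),o["wrist_force"])
im,d=camera("side"); a=im[200:330,225:365]; cv2.imwrite("pics/s5.png",cv2.resize(a,None,fx=4,fy=4,interpolation=cv2.INTER_CUBIC)[:,:,::-1])
im,d=camera("top"); cv2.imwrite("pics/t5.png",cv2.resize(im[130:225,215:315],None,fx=6,fy=6,interpolation=cv2.INTER_CUBIC)[:,:,::-1])
E
```

```text
[-111.09571249    0.37490785] [ -2.69925715 -14.75003845   1.05361983]
```

View pics/t5.png

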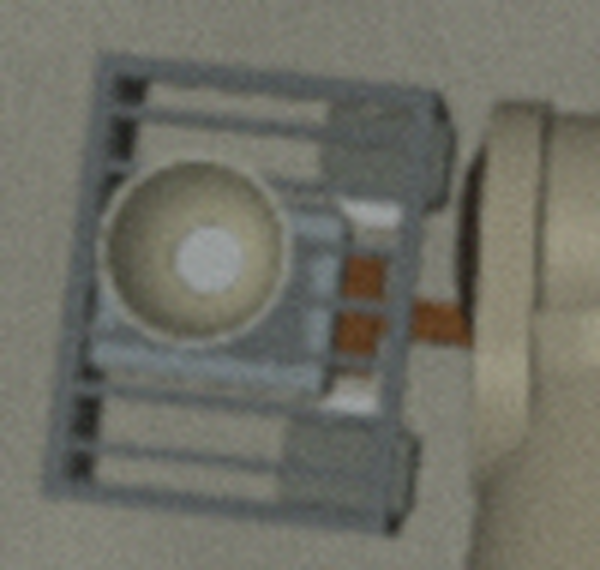

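The tin's position has stalled at the home depth while the force rises, so it is against the stop. The crop shows both white noses (372,210) and (352,395) out behind the tin's rear edge. Withdrawing the pusher straight back.

Emit:
{"api": "apply_moves", "payload": {
  "motion": [
    {"xyz": [6, 0, 0], "twist": 0, "jaw": -1},
    {"xyz": [18, 0, -0.4], "twist": 0, "jaw": -1},
    {"xyz": [32, 0, -0.8], "twist": 0, "jaw": -1},
    {"xyz": [46, 0, -1.1], "twist": 0, "jaw": -1},
    {"xyz": [60, 0, -1.5], "twist": 0, "jaw": -1}
  ]
}}

```text
time: 19.8
ee_pos: [0.5505, -0.0737, 0.0229]
tcp_rot: [179.9, 1.4, -96.3]
wrist_force: [0.1, -0.2, -1.3]
opening: 0.0209
grasp_force: 78.4
```

Emit:
{"api": "apply_moves", "payload": {
  "motion": [
    {"xyz": [20, 0, -0.5], "twist": 0, "jaw": -1},
    {"xyz": [45, 0, -1.1], "twist": 0, "jaw": -1},
    {"xyz": [75, 0, -1.8], "twist": 0, "jaw": -1},
    {"xyz": [105, 0, -2.6], "twist": 0, "jaw": -1},
    {"xyz": [130, 0, -3.2], "twist": 0, "jaw": -1}
  ]
}}

```text
time: 20.42
ee_pos: [0.536, -0.2039, 0.0229]
tcp_rot: [179.9, 1.4, -96.3]
wrist_force: [1.0, -0.3, -2.2]
opening: 0.0208
grasp_force: 78.5
```

Emit:
{"api": "apply_moves", "payload": {
  "motion": [
    {"xyz": [20, 0, -0.5], "twist": 0, "jaw": -1},
    {"xyz": [30, 0, -0.7], "twist": 0, "jaw": -1},
    {"xyz": [30, 0, 0.3], "twist": 0, "jaw": -1},
    {"xyz": [30, 0, 0.8], "twist": 0, "jaw": -1}
  ]
}}

```text
time: 20.92
ee_pos: [0.5333, -0.2314, 0.0216]
tcp_rot: [179.9, 1.4, -96.2]
wrist_force: [-1.6, -1.2, 2.2]
opening: 0.0202
grasp_force: 78.8
```

Emit:
{"api": "apply_moves", "payload": {
  "motion": [
    {"xyz": [0, 0, 0], "twist": 0, "jaw": -0.3},
    {"xyz": [0, 0, 0], "twist": 0, "jaw": 0.2},
    {"xyz": [0, 0, 0], "twist": 0, "jaw": 0.6},
    {"xyz": [0, 0, 0], "twist": 0, "jaw": 1},
    {"xyz": [0, 0, 0], "twist": 0, "jaw": 1}
  ]
}}

```text
time: 21.55
ee_pos: [0.5332, -0.2316, 0.0213]
tcp_rot: [179.9, 1.4, -96.3]
wrist_force: [-0.3, 0.0, -0.4]
opening: 0.0851
grasp_force: 0.0
```

Emit:
{"api": "apply_moves", "payload": {
  "motion": [
    {"xyz": [0, 0, -20], "twist": 0, "jaw": 1},
    {"xyz": [0, 0, -50], "twist": 0, "jaw": 1},
    {"xyz": [0, 0, -100], "twist": 0, "jaw": 1},
    {"xyz": [0, 0, -150], "twist": 0, "jaw": 1},
    {"xyz": [0, 0, -200], "twist": 0, "jaw": 1}
  ]
}}

```text
time: 22.18
ee_pos: [0.5327, -0.2365, 0.223]
tcp_rot: [179.9, 1.4, -96.3]
wrist_force: [1.0, -0.6, -0.7]
opening: 0.0854
grasp_force: 0.0
```

Emit:
{"api": "apply_moves", "payload": {
  "motion": [
    {"xyz": [50, 30, 0], "twist": 0, "jaw": 1},
    {"xyz": [90, 60, 0], "twist": 0, "jaw": 1},
    {"xyz": [130, 90, 0], "twist": 0, "jaw": 1},
    {"xyz": [170, 120, 0], "twist": 0, "jaw": 1},
    {"xyz": [170, 120, 0], "twist": 0, "jaw": 1}
  ]
}}

```text
time: 22.8
ee_pos: [0.393, -0.3944, 0.2172]
tcp_rot: [179.9, 1.4, -96.5]
wrist_force: [-0.3, 0.7, -0.6]
opening: 0.0854
grasp_force: 0.0
```

```bash
python3 - <<'E'
from h import *
o=sensors.get_obs(); print(o["ee_pos"],o["qd"].round(2))
im,d=camera("top"); cv2.imwrite("pics/t6.png",cv2.resize(im[80:280,160:480],None,fx=2.5,fy=2.5,interpolation=cv2.INTER_CUBIC)[:,:,::-1])
W=cloud("top",d); hsv=cv2.cvtColor(im,cv2.COLOR_RGB2HSV)
m=box(310,140,440,230)&(hsv[...,1]>110)&(hsv[...,0]<20)&(W[...,2]<.05)
r=rect("top",m,.024); print("pusher",r[:5],bay(r[2]),"z",np.nanpercentile(W[m][:,2],[10,50,90]))
# tin rear edge under the slats
hit=W[...,2]; B=bay(W[...,:2]*1000); s=(abs(hit-.05)<.006)&(abs(B[...,1])<45)&(B[...,0]>0)&(B[...,0]<175)
print("tin lid bay x",np.percentile(B[s][:,0],[1,3,50,99]),s.sum())
n=(abs(hit-.043)<.006)&(abs(B[...,0]-27)<25)&(abs(B[...,1])<60)&(hsv[...,2]>im[100,300].max()*1.15)
print("nose y",[ (B[n&(g*B[...,1]>0)][:,1]*g).min() for g in(1,-1) if (n&(g*B[...,1]>0)).any()])
E
```

```text
[ 0.39296703 -0.39437998  0.21721577] [3.39 0.13 0.27 0.01 1.13 2.26]
pusher (np.int32(416), array([361.75240385, 192.15865385]), (548.7655029296875, -173.92196655273438), (62.957969665527344, 198.319091796875), 0.043320536613464355) [-269.87140886   -8.93360651] z [0.02021602 0.02346824 0.03861958]
tin lid bay x [ 44.93579385  46.45609123  73.90671383 173.12201843] 341
nose y [np.float64(46.07452831378245), np.float64(51.00449766238434)]
```

View pics/t6.png

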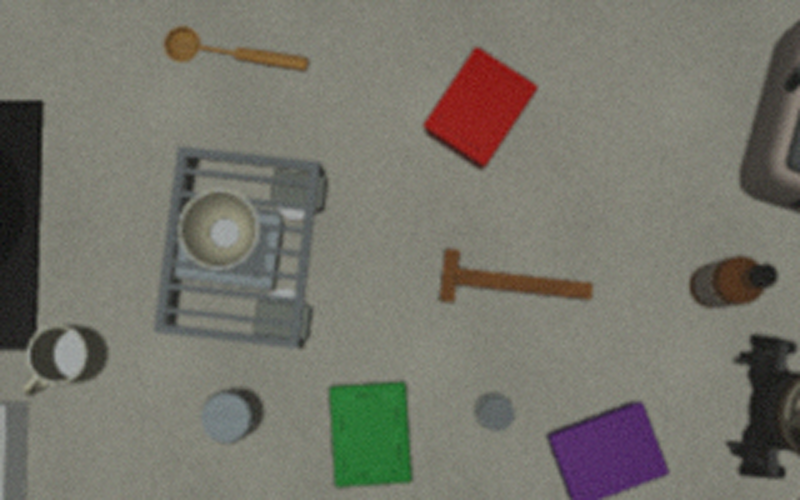

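The top view shows the tin under the rack at (225,255), the pusher flat at (515,278) about 170 mm in front of the mouth, and the other objects unmoved. I'll compare the catch noses with the first picture.

Emit:
{"api": "apply_moves", "payload": {
  "motion": [
    {"xyz": [0, 0, 0], "twist": 0, "jaw": 1},
    {"xyz": [0, 0, 0], "twist": 0, "jaw": 1},
    {"xyz": [0, 0, 0], "twist": 0, "jaw": 1},
    {"xyz": [0, 0, 0], "twist": 0, "jaw": 1}
  ]
}}

```text
time: 23.35
ee_pos: [0.3955, -0.392, 0.2173]
tcp_rot: [179.9, 1.4, -96.2]
wrist_force: [-0.4, 0.6, -0.2]
opening: 0.0854
grasp_force: 0.0
```

```bash
python3 - <<'E'
from h import *
a=np.load("top0.npz")["im"]; b=np.mean([camera("top")[0].astype(float) for _ in range(4)],0)
v,u=np.mgrid[0:400,0:640]; P=onplane("top",np.c_[u.ravel(),v.ravel()],.043)[:,:2]*1000; B=bay(P).reshape(400,640,2)
for g in(1,-1):
  for n,im in(("before",a),("now",b)):
    s=(abs(B[...,0]-24)<9); y=g*B[...,1]; L=im.mean(2)
    print(g,n,[(k,int(L[s&(y>=k)&(y<k+3)].mean())) for k in range(33,63,3)])
E
```

```text
1 before [(33, 117), (36, 122), (39, 120), (42, 134), (45, 149), (48, 153), (51, 137), (54, 110), (57, 89), (60, 84)]
1 now [(33, 119), (36, 126), (39, 124), (42, 137), (45, 152), (48, 156), (51, 140), (54, 112), (57, 92), (60, 87)]
-1 before [(33, 96), (36, 102), (39, 111), (42, 108), (45, 118), (48, 139), (51, 152), (54, 153), (57, 137), (60, 110)]
-1 now [(33, 98), (36, 107), (39, 116), (42, 114), (45, 112), (48, 136), (51, 154), (54, 156), (57, 142), (60, 113)]
```

```bash
python3 -c "
from workcell import bot
print(bot.job_done())"
```

```text
the job is handed in; nothing more can be done
None
```

The job is handed in: the tin is home against the stop, both catches look fully out again behind it, and the pusher lies flat about 170 mm in front of the rack, with nothing else visibly moved.

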